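# Lock up the pasta-die chest

## Robot

A 7-joint arm with a two-finger parallel gripper is mounted at the origin on the work surface. World frame = base frame: x ahead of the robot, y to its left, z up, the work surface at z = 0. Lengths are in mm, angles in degrees, forces in N, time in s.
With the tool pointing down it reaches from about 425 to 875 mm from the base axis. Payload 8.4 kg.
Tool frame: the origin (TCP) lies on the centre line of the jaws, within the pads' length; the fingertips stand 8 mm ahead of it and the grasp point (between the pads) lies 11 mm behind it; z points along the fingers, y is the line along which they close (so a half turn about z gives the same grasp; the last joint's range is limited). The gripper opens to 85 mm and grips with 20 to 120 N. Pads are 22 mm wide; open, the fingers measure 114 mm over their backs; the gripper's body (76 mm by 85 mm) begins 54 mm behind the grasp point. The pads swing forward as they close: fully open they stand 13 mm farther back than shut.
Start: joints at [64.733, 19.091, 2.286, 83.961, -0.768, 76.965, -3.352], TCP at [217.846, -612.379, 239.308] pointing down, gripper open.
Joint ranges: [-147.57, 147.57], [-21.85, 119.76], [-74.77, 79.35], [14.55, 137.4], [-85.83, 265.84], [4.83, 119.75], [-152.11, 152.11]. Speed limits (degrees/s): [127.2, 127.2, 159.86, 159.86, 180, 180, 180].

## Interface

Orientations are given as a 3x3 rotation matrix whose columns are the frame's x, y, z axes.
In Python, from workcell import r gives the robot as it stands. The module is installed in compiled form; this text tells all that it offers.
- The arm moves only by the tool move_arm, never from a script. Its argument "rows" is a list that holds one entry, the list of rows, each a list of 7 numbers: the closure, from 0 (fully open) to 1 (shut), then the shift along the tool's x, y, z in cm, then the turn, a rotation vector about the tool's x, y, z in rad. In form: [[[claw, x, y, z, wx, wy, wz], ...]]. A call has 1 to 20 rows; each row is the pose to reach, as a shift and turn from the pose commanded when the call began, along the tool's axes at that moment; what a row does not reach only later rows make up. A row lasts 1/10 s, in which the tool goes at most 50 mm and 8.59 degrees, less where a joint would pass 70% of its speed; a pose out of reach is approached as far as the arm can. A call with a gripper value outside its range is refused whole. The fingers move at their own pace and stop on an object; "grip_force" is the grip in N (left out, the last holds). Time passes only in rows, so rows that repeat a pose let the fingers close. It gives the time, the measured TCP pose, the force, the opening and the grip force at its end, in the units of the state.
- r.read_state(): the state, without advancing time (a new reading comes with each control period).
- r.read_camera(name): name is "scene" or "top" or "wrist"; returns (picture, depth): 480x640x3 uint8, blue, green, red; 480x640 float32, mm along the optical axis (not along the pixel's ray), 0 where there is no reading.
- r.calibration(name): a dict with "intrinsics" (3x3 intrinsics, pixels), "R" (3x3) and "t" (3): a world point X has camera coordinates R X + t. Camera axes: x right, y down, z forward; pixel columns grow to the right and rows downward; lengths in mm; the calibration is good to about 2 mm. A picture is of the moment at which its call begins: read the wrist's pose just before it. calibration takes no time and is no camera call; for the wrist camera it gives the pose at the moment of the call.
- r.hand_in(): hands the job in; it is judged then, once.
Trained networks look in the newest picture that a camera, given by its name, has taken for a name from the list of things; names that differ only in an ending like _2 or _b are one class to them, and where a whole thing is asked for, a point or a joint stands for the part that bears it (a point fixed in the world has none). Each returns a list of dicts, best first, with "p" (0 to 1); they miss things now and then, are a little off and sometimes report something else, mostly with a low value. They report only what shows in the picture. A call takes as long as a camera call.
- r.look_for(camera, target): "centre" ([x, y, z] in mm, in the coordinates of the camera as it stood for that picture, good to about 4 mm: the middle of the surface that is visible of it).
- r.silhouettes(camera, target): "region" (480x640 bool, what is visible of it).
- r.spot_point(camera, target): "centre" ([x, y, z] in mm, in the coordinates of the camera as it stood for that picture, good to about 4 mm: a listed point, or the origin of a listed thing).
The state is a dict: "clock": time; "joint_pos": joint angles; "qvel": joint speeds; "joint_torque": joint torques, N m; "tcp_pos": TCP position; "orientation": TCP orientation; "force": force on the tool from outside, world axes, zero at the start; "moment": the same for the moment, N m; "width": finger opening in mm; "grasp_force": force on a finger pad.
Only numpy, scipy, OpenCV 4.12 (cv2) and the standard library are available. Lean on these libraries where they do the work, as an engineer would, in place of code of your own. Each camera call takes 0.05 s, during which the arm holds its last target. There are 200 camera calls.

## Task

Lock the pasta-die chest: first set its code by turning the left (steel) dial until its orange pointer is on the blue spot and the right (brass) dial until its pointer is on the yellow spot. Then swing the hasp over the staple until it lies flat, and after that push the red-handled locking pin fully home through the staple. Leave both dials on the code and do not disturb the bench scraper and the ridged gnocchi board that lie beside the chest.

Things in the scene. Friction and masses are not known exactly. Their poses are not given: they have to be found in the camera images.
- chest: Fixed aluminium chest, 320 x 400 x 110 mm (x, y, z), blue lid, dark front strip, flat top, on a 20 mm wooden board. Origin: centre of its underside; z up, -x its front (towards the robot), +y its left. On top, at (x, y) mm: left dial axis (30, 120), right (30, -120), hasp hinge (0, 0), staple (-65, 0), pin handle about (-65, -125). A pastry brush lies on the lid at x = 130; it may be touched.
- dial_left (a joint): Angle (rad) of the left dial's pointer from its code spot: 0 = on the blue spot, positive = anticlockwise of it seen from above. Turns both ways to +-3.6 with 0.06 N m friction, stays where left, counts as set within 0.2. Its knob is a steel bar 52 mm long, 14 mm wide, its sides vertical from 8 to 42 mm above the chest top; an orange stripe and nose mark its pointer end.
- dial_right (a joint): The same for the right dial, whose bar is brass: 0 = pointer exactly on the yellow spot, positive = anticlockwise of it seen from above.
- left_axis (a point): Centre of the top of the left dial's bar, on its turning axis, 42 mm above the chest top. x along the bar to its pointer end, z up. The bar stands on a round foot of radius 24 mm, 4 to 12 mm above the top.
- right_axis (a point): Centre of the top of the right dial's bar, on its turning axis (42 mm above the chest top). x along the bar to its pointer end, z up.
- left_pointer (a point): Tip of the left dial's orange nose, 35 mm from the axis, 7 mm above the chest top.
- right_pointer (a point): Tip of the right dial's orange nose, 35 mm from the axis, 7 mm above the chest top.
- left_code_spot (a point): Inner edge of the left dial's blue spot, 35 mm from the axis, 7 mm above the chest top: where the pointer tip must come. The spots (20 mm; blue, red, green, white, yellow anticlockwise, 72 degrees apart, centres 45 mm from the axis) lie on a flat black ring of radius 56 mm, 3 mm thick, that may stand at any angle and does not turn.
- right_code_spot (a point): Inner edge of the right dial's yellow spot, 35 mm from the axis, 7 mm above the chest top: where the pointer tip must come. Its ring is the same as the left one.
- hasp (a joint): Angle (rad) of the steel hasp strap: 0 = flat towards the chest's front over the staple (closed, counts below 0.08), 1.57 = upright, limit 2.3; starts leaning back past upright. 120 mm long from the hinge, 44 wide, 4 thick; slot for the staple 43 to 87 mm from the hinge, solid end plate beyond. The hinge is stiff (0.09 N m): it mostly stays where left and must be pushed all the way down.
- hasp_hinge (a point): Middle of the hasp's hinge axis, which runs along the chest's y, 6 mm above the chest top. x, y, z as the chest's.
- hasp_end (a point): Middle of the free end of the hasp strap.
- staple (a point): Top of the staple, a 34 mm high steel loop, 36 mm wide over its legs along the chest's x, 8 mm along y. Beside it, 41 mm to the chest's -y, stands the black pin guide block, 34 mm high, 34 mm in x, 14 mm in y.
- pin (a joint): Travel (m) of the locking pin towards the chest's +y: 0 = fully drawn back, 0.070 = fully home against its stop, its rod through the staple. Friction 2 N. Starts at 0 to 0.012; home means beyond 0.064.
- pin_handle (a point): Centre of the top of the pin's upright red handle, a round post 18 mm in diameter that reaches from 3 to 48 mm above the chest top; moves with the pin. x, y, z as the chest's. The pin's rod leaves it towards the chest's +y.
- scraper: Bench scraper, steel blade 150 x 110 mm with black handle, 24 mm high, lying beside the chest's left end. Leave alone.
- ridged_board: Small ridged wooden gnocchi board, 205 x 65 x 13 mm, lying beside the chest's right end. Leave alone.

How it is judged (in metres and radians):
On the way, in this order (a step that is already met when the one before it is completed fails the run):
1. both dials are set to the code (value of joint dial_left between -0.2 and 0.2 rad and value of joint dial_right between -0.2 and 0.2 rad), for 0.2 s.
2. the hasp lies flat over the staple (all of step 1 and value of joint hasp below 0.08 rad), for 0.2 s.
3. the pin is home through the staple, with the hasp flat (all of step 2 and value of joint pin above 0.064 m), for 0.2 s.
At the end, for the whole second after the job is handed in: Left pointer within 0.2 rad (11 degrees) of the blue spot and right pointer within 0.2 rad of the yellow spot, hasp within 0.08 rad of flat, pin at least 64 of its 70 mm in, all at rest (all of step 3 and velocity of joint dial_left between -0.05 and 0.05 rad/s and velocity of joint dial_right between -0.05 and 0.05 rad/s and velocity of joint hasp between -0.05 and 0.05 rad/s and velocity of joint pin between -0.05 and 0.05 m/s); the robot touches nothing.
It fails at once if the scraper or the gnocchi board is moved more than 40 mm (distance of any of scraper, ridged_board from where it was at the start of the episode above 0.04 m).
It also fails if it takes over 64 s, if anything falls off the work surface, if the arm or the gripper's body presses on something with over 40 N, if the wrist force passes 120 N, or if a joint passes its speed limit or range.

## Working session

There is one attempt and no reset: what is moved stays moved. The work goes in short steps, Python scripts to look and compute and a tool call to move; the robot and the scene stay as the last step left them, time stands still between calls to the robot, and variables do not carry over. Pictures are saved under pics/ and viewed, at most 10 in all, crops included, and the job is handed in when it is done.

Besides the shell and the picture viewer there is one more tool, called after "Emit:" by a JSON object that holds its "op" and its "data". move_arm: Moves the arm, as the interface text tells. Its arguments: {"type":"object","properties":{"rows":{"type":"array","items":{"type":"array","items":{"type":"array","items":{"type":"number"}}}},"grip_force":{"type":"number"}},"required":["rows"]}

```bash
mkdir -p pics; cat > h.py <<'E'
import numpy as np, cv2
from workcell import r
def world(cam,p):
    c=r.calibration(cam); return np.array(c["R"]).T@(np.array(p)-np.array(c["t"]).ravel())
def pts(cam,names):
    o={}
    for n in names:
        try: o[n]=[(np.round(world(cam,d["centre"]),1).tolist(),round(d["p"],2)) for d in r.spot_point(cam,n)[:2]]
        except Exception as e: o[n]=str(e)
        print(cam,n,o[n])
    return o
ALL=["chest","left_axis","right_axis","left_pointer","right_pointer","left_code_spot","right_code_spot","hasp_hinge","hasp_end","staple","pin_handle"]
E
python3 - <<'E'
from h import *
s=r.read_state(); print(s["clock"],s["tcp_pos"],s["orientation"],s["width"])
for c in ["top","scene"]:
    im,d=r.read_camera(c); cv2.imwrite(f"pics/{c}0.png",im); np.save(c+"d.npy",d)
    pts(c,ALL)
print(r.read_state()["clock"])
E
```

```text
0.0 [ 217.68042646 -611.96680297  238.38565543] [[ 9.42160670e-01  3.35160912e-01 -6.59907161e-04]
 [ 3.35161547e-01 -9.42159385e-01  1.55929520e-03]
 [-9.91229247e-05 -1.69028211e-03 -9.99998567e-01]] 85.38490513867569
top chest [([586.3, -10.8, 16.8], 0.94)]
top left_axis [([595.7, 115.4, 175.7], 0.91), ([639.3, -121.4, 169.1], 0.49)]
top right_axis [([638.8, -122.6, 166.8], 0.65)]
top left_pointer [([613.1, 142.1, 139.2], 0.56)]
top right_pointer [([600.9, -118.0, 137.1], 0.67)]
top left_code_spot [([630.4, 103.1, 135.4], 0.82)]
top right_code_spot [([605.2, -134.1, 139.8], 0.93), ([590.6, -14.9, 131.8], 0.15)]
top hasp_hinge [([589.6, -12.8, 136.9], 0.77), ([625.0, -2.3, 249.4], 0.45)]
top hasp_end [([626.1, 0.8, 249.2], 0.74), ([585.6, -10.5, 18.9], 0.21)]
top staple [([525.5, -18.8, 163.0], 0.72)]
top pin_handle [([539.3, -138.9, 179.1], 0.57), ([614.4, 140.9, 138.4], 0.25)]
scene chest []
scene left_axis [([595.2, 116.5, 171.9], 0.57), ([634.4, -123.1, 169.0], 0.31)]
scene right_axis [([631.0, 101.3, 139.7], 0.69), ([636.1, -270.9, 19.9], 0.68)]
scene left_pointer [([612.9, 145.1, 135.6], 0.58)]
scene right_pointer [([599.2, -113.5, 136.9], 0.85), ([566.5, 273.8, 21.1], 0.7)]
scene left_code_spot [([631.8, 102.9, 137.9], 0.74)]
scene right_code_spot [([601.5, -134.6, 137.6], 0.73)]
scene hasp_hinge [([589.6, -11.4, 137.3], 0.79)]
scene hasp_end [([546.5, -139.1, 179.2], 0.72)]
scene staple [([524.1, -21.4, 169.6], 0.92), ([545.5, -136.8, 177.7], 0.36)]
scene pin_handle [([545.1, -139.3, 177.1], 0.55)]
1.2
```

View pics/top0.png

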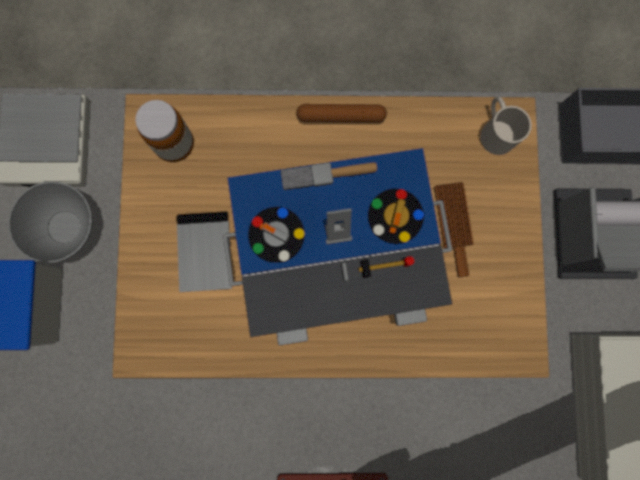

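View pics/scene0.png

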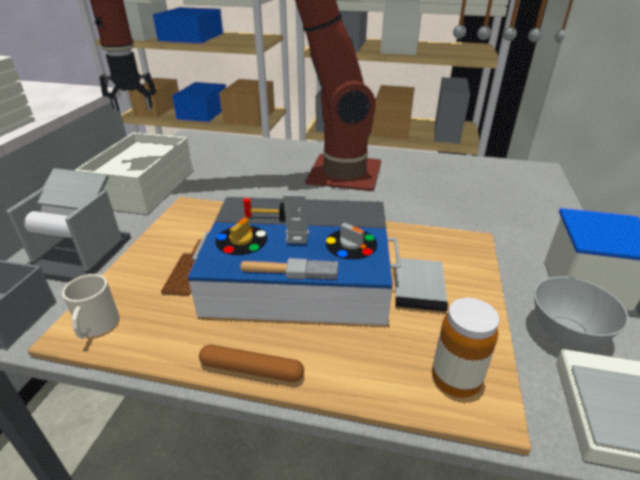

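The top view shows the chest yawed about +10°. The left pointer (265,228) is near the red spot, with blue at (283,213). The right pointer (393,230) is beside yellow (404,237). The network points fit this: left needs about 78° clockwise, right about 29° anticlockwise. The right dial goes first, after a hover to refine the pose.

```bash
cat >> h.py <<'E'
from scipy.spatial.transform import Rotation as Ro
def go(xyz,yaz):
    """shift (cm) and rotvec in tool axes to TCP xyz, tool down, tool y at world azimuth yaz (deg)"""
    s=r.read_state(); R=np.array(s["orientation"]); a=np.radians(yaz)
    y=np.array([np.cos(a),np.sin(a),0]); z=np.array([0,0,-1.]); T=np.c_[np.cross(y,z),y,z]
    print("clock",round(s["clock"],2),"tcp",np.round(s["tcp_pos"],1),"j",np.round(s["joint_pos"],0))
    print("shift",np.round(R.T@(np.array(xyz)-s["tcp_pos"])/10,2),"turn",np.round(Ro.from_matrix(R.T@T).as_rotvec(),3))
E
python3 -c "
from h import *
go([638,-122,270],-100)"
```

```text
clock 1.2 tcp [ 217.8 -612.4  239.3] j [65. 19.  2. 84. -1. 77. -3.]
shift [ 56.02 -32.12  -3.07] turn [ 0.    -0.     0.516]
```

Emit:
{"op": "move_arm", "data": {"rows": [[[0,20,-11.5,-3.1,0,0,0.2],[0,40,-23,-3.1,0,0,0.4],[0,56,-32.1,-3.1,0,0,0.516],[0,56,-32.1,-3.1,0,0,0.516],[0,56,-32.1,-3.1,0,0,0.516],[0,56,-32.1,-3.1,0,0,0.516],[0,56,-32.1,-3.1,0,0,0.516],[0,56,-32.1,-3.1,0,0,0.516],[0,56,-32.1,-3.1,0,0,0.516],[0,56,-32.1,-3.1,0,0,0.516],[0,56,-32.1,-3.1,0,0,0.516],[0,56,-32.1,-3.1,0,0,0.516],[0,56,-32.1,-3.1,0,0,0.516],[0,56,-32.1,-3.1,0,0,0.516],[0,56,-32.1,-3.1,0,0,0.516],[0,56,-32.1,-3.1,0,0,0.516],[0,56,-32.1,-3.1,0,0,0.516],[0,56,-32.1,-3.1,0,0,0.516]]]}}

```text
clock: 3.0
tcp_pos: [637.3, -123.8, 270.6]
orientation: [[0.984, -0.176, 0.0], [-0.176, -0.984, -0.001], [0.0, 0.001, -1.0]]
force: [-0.8, -0.0, -0.8]
width: 85.3
grasp_force: 0.0
```

```bash
python3 - <<'E'
from h import *
im,d=r.read_camera("wrist"); cv2.imwrite("pics/w1.png",im)
pts("wrist",["right_axis","right_pointer","right_code_spot","pin_handle"])
go([638,-122,156],-100)
E
```

```text
wrist right_axis [([639.7, -121.7, 172.4], 0.86), ([626.5, -1.2, 254.6], 0.47)]
wrist right_pointer [([602.2, -115.4, 133.8], 0.79)]
wrist right_code_spot [([602.1, -131.1, 135.1], 0.79)]
wrist pin_handle [([541.9, -136.9, 182.5], 0.95)]
clock 3.25 tcp [ 637.7 -122.6  270.5] j [ 19.  19. -16.  81.   5.  81. -97.]
shift [ 0.02 -0.06 11.45] turn [ 0. -0. -0.]
```

View pics/w1.png

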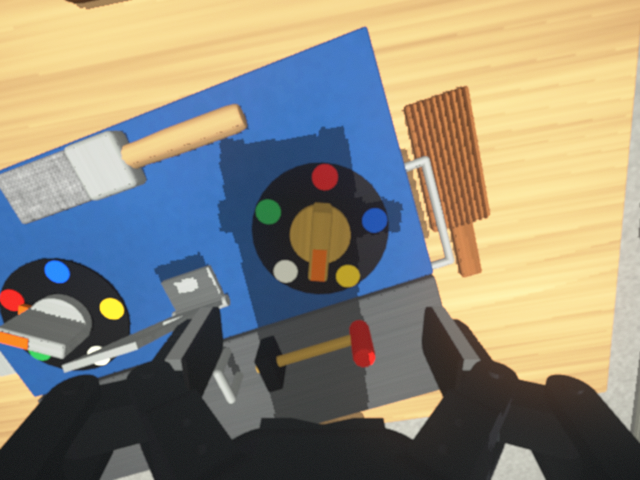

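The wrist view shows the right bar with its orange pointer at (318,265), yellow spot at (347,276), red (325,177), green (268,212), blue (374,220) and white (285,271). I'll use the spots to get the angle and ring centre.

```bash
cat >> h.py <<'E'
def ray(cam,px,z):
    c=r.calibration(cam);R=np.array(c["R"]);t=np.array(c["t"]).ravel();K=np.array(c["intrinsics"])
    o=-R.T@t; d=R.T@np.linalg.inv(K)@np.array([px[0],px[1],1.]); return o+d*(z-o[2])/d[2]
E
python3 - <<'E'
from h import *
P=np.array([ray("wrist",p,133.5) for p in [(374,220),(325,177),(268,212),(285,271),(347,276)]])
c=P.mean(0); print("ring",c, np.hypot(*(P-c)[:,:2].T), np.degrees(np.arctan2(*(P-c)[:,1::-1].T)))
a=ray("wrist",(321,206),172);b=ray("wrist",(318,250),172);print("bar",a,b,np.degrees(np.arctan2(*(b-a)[1::-1])))
E
```

```text
ring [ 636.46025434 -120.79614446  133.5       ] [45.0924038  45.24208153 44.9340336  45.1314392  45.07698313] [ -86.39293083  -15.1863606    57.59229371  129.12001125 -159.08009244]
bar [ 666.35505784 -127.1836428   172.        ] [ 635.20582119 -119.52458205  172.        ] 166.18599386630873
```

Emit:
{"op": "move_arm", "data": {"rows": [[[0,0,0,4,0,0,0],[0,0,0,8,0,0,0],[0,0,0,11.3,0,0,0],[0,0,0,11.3,0,0,0],[0,0,0,11.3,0,0,0]]]}}

```text
clock: 3.75
tcp_pos: [638.0, -122.2, 158.0]
orientation: [[0.985, -0.173, -0.0], [-0.173, -0.985, 0.0], [-0.0, -0.0, -1.0]]
force: [0.6, 0.2, 1.0]
width: 85.1
grasp_force: 0.0
```

Emit:
{"op": "move_arm", "data": {"rows": [[[0.9,0,0,0,0,0,0],[0.9,0,0,0,0,0,0],[0.9,0,0,0,0,0,0],[0.9,0,0,0,0,0,0],[0.9,0,0,0,0,0,0],[0.9,0,0,0,0,0,0],[0.9,0,0,0,0,0,-0.1],[0.9,0,0,0,0,0,-0.2],[0.9,0,0,0,0,0,-0.3],[0.9,0,0,0,0,0,-0.4],[0.9,0,0,0,0,0,-0.5],[0.9,0,0,0,0,0,-0.545],[0.9,0,0,0,0,0,-0.545],[0.9,0,0,0,0,0,-0.545]]], "grip_force": 40}}

```text
clock: 5.15
tcp_pos: [637.9, -121.2, 157.9]
orientation: [[0.932, 0.363, 0.0], [0.363, -0.932, 0.001], [0.001, -0.001, -1.0]]
force: [-2.9, 2.7, 4.8]
width: 12.9
grasp_force: 43.6
```

Emit:
{"op": "move_arm", "data": {"rows": [[[0,0,0,0,0,0,0],[0,0,0,0,0,0,0],[0,0,0,0,0,0,0],[0,0,0,0,0,0,0],[0,0,0,-5,0,0,0],[0,0,0,-10,0,0,0],[0,0,0,-14,0,0,0],[0,0,0,-14,0,0,0],[0,1,-5,-14,0,0,-0.15],[0,2,-10,-14,0,0,-0.3],[0,3,-15,-14,0,0,-0.45],[0,4,-20,-14,0,0,-0.6],[0,4.65,-23.5,-12,0,0,-0.653],[0,4.65,-23.5,-12,0,0,-0.653],[0,4.65,-23.5,-12,0,0,-0.653],[0,4.65,-23.5,-12,0,0,-0.653],[0,4.65,-23.5,-12,0,0,-0.653]]]}}

```text
clock: 6.85
tcp_pos: [596.7, 111.9, 277.5]
orientation: [[0.523, 0.853, 0.0], [0.853, -0.523, -0.0], [-0.0, 0.001, -1.0]]
force: [-1.5, -0.4, -0.3]
width: 85.5
grasp_force: 0.0
```

```bash
python3 - <<'E'
from h import *
im,d=r.read_camera("wrist"); cv2.imwrite("pics/w2.png",im)
pts("wrist",["left_axis","left_pointer","left_code_spot","right_pointer","right_code_spot"])
go([596,115,157],-31.3)
E
```

```text
wrist left_axis [([598.2, 117.4, 172.2], 0.58)]
wrist left_pointer [([614.9, 148.7, 137.4], 0.71)]
wrist left_code_spot [([632.8, 103.1, 139.3], 0.65)]
wrist right_pointer []
wrist right_code_spot []
clock 7.15 tcp [596.2 113.3 277.4] j [ 12.  16. -33.  86.   9.  81. -53.]
shift [ 0.14 -0.11 12.04] turn [ 0.    -0.    -0.001]
```

View pics/w2.png

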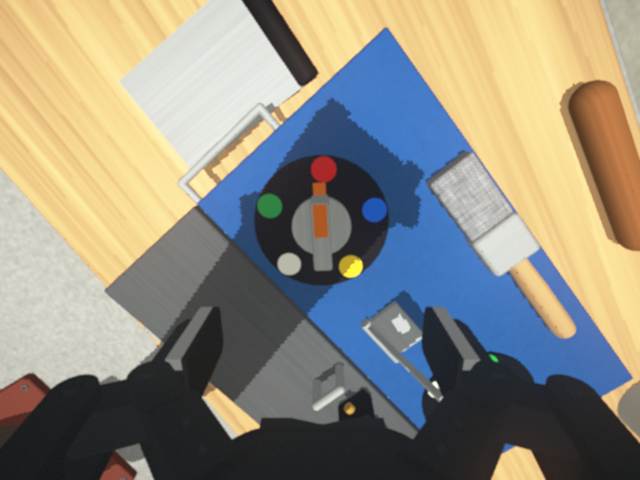

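The left bar's pointer (320,205) points at the red spot (323,169). Blue is at (374,210), green (270,206), white (289,264) and yellow (351,267).

```bash
python3 - <<'E'
from h import *
P=np.array([ray("wrist",p,133.5) for p in [(374,210),(323,169),(270,206),(289,264),(351,267)]])
c=P.mean(0); print("ring",c, np.hypot(*(P-c)[:,:2].T), np.degrees(np.arctan2(*(P-c)[:,1::-1].T)))
a=ray("wrist",(323,268),172);b=ray("wrist",(320,206),172);print("bar",a,b,np.degrees(np.arctan2(*(b-a)[1::-1])))
E
```

```text
ring [597.84292254 115.56702089 133.5       ] [44.92420526 45.53875387 44.89579153 45.12498798 45.96635501] [ -15.37306294   57.08648099  128.25031393 -159.69824644  -87.43724465]
bar [586.88752384  95.18986793 172.        ] [609.58827345 136.6749694  172.        ] 61.31241279345034
```

Emit:
{"op": "move_arm", "data": {"rows": [[[0,0.2,-0.2,4,0,0,0],[0,0.2,-0.2,8,0,0,0],[0,0.2,-0.2,11.9,0,0,0],[0,0.2,-0.2,11.9,0,0,0],[0,0.2,-0.2,11.9,0,0,0]]]}}

```text
clock: 7.65
tcp_pos: [595.5, 116.4, 159.1]
orientation: [[0.52, 0.854, -0.001], [0.854, -0.52, 0.0], [-0.0, -0.001, -1.0]]
force: [0.1, 0.7, 0.8]
width: 85.2
grasp_force: 0.0
```

Emit:
{"op": "move_arm", "data": {"rows": [[[0.9,0,0.15,0,0,0,0],[0.9,0,0.15,0,0,0,0],[0.9,0,0.15,0,0,0,0],[0.9,0,0.15,0,0,0,0],[0.9,0,0.15,0,0,0,0],[0.9,0,0.15,0,0,0,0],[0.9,0,0.15,0,0,0,0.13],[0.9,0,0.15,0,0,0,0.26],[0.9,0,0.15,0,0,0,0.39],[0.9,0,0.15,0,0,0,0.52],[0.9,0,0.15,0,0,0,0.65],[0.9,0,0.15,0,0,0,0.78],[0.9,0,0.15,0,0,0,0.91],[0.9,0,0.15,0,0,0,1.04],[0.9,0,0.15,0,0,0,1.17],[0.9,0,0.15,0,0,0,1.29],[0.9,0,0.15,0,0,0,1.293],[0.9,0,0.15,0,0,0,1.293]]], "grip_force": 40}}

```text
clock: 9.45
tcp_pos: [597.5, 115.4, 159.1]
orientation: [[0.965, -0.263, 0.002], [-0.263, -0.965, -0.0], [0.002, -0.0, -1.0]]
force: [2.8, -3.3, 5.1]
width: 12.8
grasp_force: 43.9
```

Emit:
{"op": "move_arm", "data": {"rows": [[[0,0,0,0,0,0,0],[0,0,0,0,0,0,0],[0,0,0,0,0,0,0],[0,0,0,0,0,0,0],[0,0,0,-5,0,0,0],[0,0,0,-10,0,0,0],[0,0,0,-14,0,0,0],[0,0,0,-14,0,0,0],[0,0,0,-14,0,0,0]]]}}

```text
clock: 10.35
tcp_pos: [596.9, 115.8, 299.2]
orientation: [[0.964, -0.266, 0.002], [-0.266, -0.964, 0.0], [0.002, -0.001, -1.0]]
force: [-0.3, -0.1, 0.0]
width: 85.4
grasp_force: 0.0
```

```bash
python3 - <<'E'
from h import *
r.read_camera("wrist"); pts("wrist",["left_axis","left_pointer","left_code_spot"])
im,d=r.read_camera("top"); cv2.imwrite("pics/t2.png",cv2.resize(im[130:320,220:470],None,fx=3,fy=3,interpolation=cv2.INTER_CUBIC))
pts("top",["left_pointer","left_code_spot","right_pointer","right_code_spot","hasp_end","hasp_hinge"])
s=r.read_state(); print(s["tcp_pos"],s["orientation"],s["joint_pos"])
E
```

```text
wrist left_axis [([597.1, 114.3, 172.6], 0.6)]
wrist left_pointer [([629.3, 107.5, 137.5], 0.98)]
wrist left_code_spot [([631.2, 104.9, 134.2], 0.71)]
top left_pointer []
top left_code_spot []
top right_pointer [([605.2, -135.8, 137.4], 0.66)]
top right_code_spot [([604.1, -135.0, 140.9], 0.59)]
top hasp_end [([626.1, -3.2, 252.9], 0.72)]
top hasp_hinge [([589.4, -15.6, 131.0], 0.74)]
[596.63898427 115.56906706 298.09671446] [[ 9.63972250e-01 -2.66002540e-01 -3.87752826e-04]
 [-2.66002549e-01 -9.63972325e-01  3.07715265e-05]
 [-3.81968297e-04  7.34803423e-05 -9.99999924e-01]] [   2.46536511   14.31875957  -21.57941374   83.98164503    5.25264318
   82.71697395 -124.59888308]
```

View pics/t2.png

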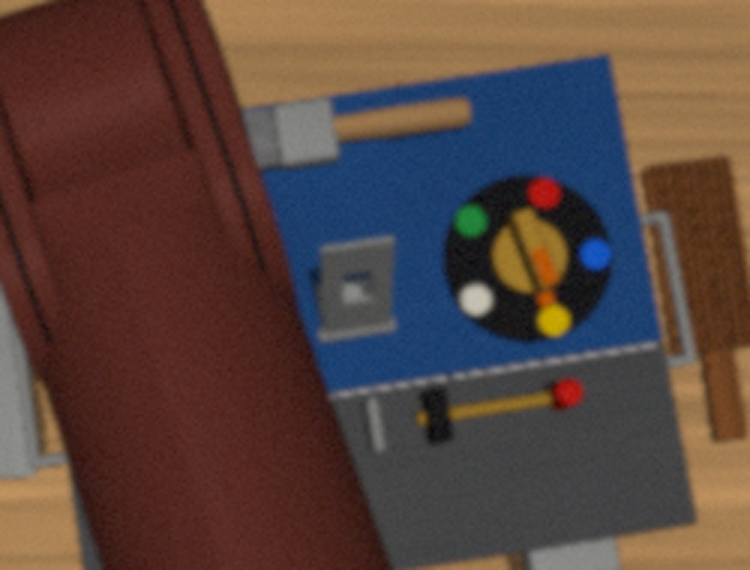

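Both dials are on their code: the right pointer touches yellow at about (545,300)/(553,320) in the crop, and the wrist network puts the left pointer within 3 mm of its spot. The hasp stands at about 109°, so I'll bring the shut gripper in behind it with tool x along chest x.

Emit:
{"op": "move_arm", "data": {"rows": [[[1,4,0,0,0,0,-0.1],[1,8,0,0,0,0,-0.2],[1,9.2,4,0,0,0,-0.3],[1,9.2,9,0,0,0,-0.435],[1,9.2,9,0,0,0,-0.435],[1,9.2,9,5,0,0,-0.435],[1,9.2,9,5,0,0,-0.435],[1,9.2,9,5,0,0,-0.435]]]}}

```text
clock: 11.7
tcp_pos: [660.9, 4.6, 248.3]
orientation: [[0.986, 0.165, -0.002], [0.165, -0.986, 0.0], [-0.002, -0.0, -1.0]]
force: [0.2, -0.5, 0.2]
width: 0.2
grasp_force: 0.0
```

```bash
python3 - <<'E'
from h import *
s=r.read_state(); d=s["tcp_pos"][:2]-np.array([587.6,-8.0]); a=np.radians(9.5)
print(s["tcp_pos"],"chest xy",d@[np.cos(a),np.sin(a)],d@[-np.sin(a),np.cos(a)],s["width"],s["force"])
for th in [109,90,75,60,45,30,15,5,0]:
    t=np.radians(th); rho=112+ (90-th)/90*4
    cx=-rho*np.cos(t); tipz=136+2*np.cos(t)+rho*np.sin(t)
    print(th,"tcp chest x",round(cx+11+2*np.sin(t),1),"z",round(tipz+8,1))
E
```

```text
[660.89590944   4.55745712 248.30018848] chest xy 74.36327836682197 0.28792477466762 0.2014604109342796 [ 0.22321503 -0.49189854  0.1840809 ]
109 tcp chest x 49.1 z 248.4
90 tcp chest x 13.0 z 256.0
75 tcp chest x -16.2 z 253.3
60 tcp chest x -43.9 z 243.1
45 tcp chest x -68.2 z 226.0
30 tcp chest x -87.3 z 203.1
15 tcp chest x -99.9 z 175.8
5 tcp chest x -104.2 z 156.1
0 tcp chest x -105.0 z 146.0
```

Emit:
{"op": "move_arm", "data": {"rows": [[[1,-2,0,0,0,0,0],[1,-4,0,-0.1,0,0,0],[1,-6.1,0,-0.3,0,0,0],[1,-7.6,0,-0.4,0,0,0],[1,-9.1,0,-0.3,0,0,0],[1,-10.5,0,0.1,0,0,0],[1,-11.8,0,0.6,0,0,0],[1,-13.1,0,1.4,0,0,0],[1,-14.3,0,2.3,0,0,0],[1,-15.3,0,3.4,0,0,0],[1,-16.2,0,4.5,0,0,0],[1,-16.9,0,5.9,0,0,0],[1,-17.4,0,7.3,0,0,0],[1,-17.4,0,7.3,0,0,0]]]}}

```text
clock: 13.1
tcp_pos: [489.4, -24.1, 175.2]
orientation: [[0.986, 0.166, -0.001], [0.166, -0.986, -0.0], [-0.001, 0.0, -1.0]]
force: [-0.2, -0.7, -0.2]
width: -0.1
grasp_force: 0.0
```

```bash
python3 - <<'E'
from h import *
s=r.read_state(); d=s["tcp_pos"][:2]-np.array([587.6,-8.0]); a=np.radians(9.5)
print(s["tcp_pos"],"chest xy",d@[np.cos(a),np.sin(a)],d@[-np.sin(a),np.cos(a)],s["force"])
im,d=r.read_camera("scene"); cv2.imwrite("pics/s2.png",cv2.resize(im[150:330,180:420],None,fx=3,fy=3,interpolation=cv2.INTER_CUBIC))
E
```

```text
[489.38000432 -24.08703775 175.19868015] chest xy -99.52809458473814 0.34456142942926293 [-0.23894154 -0.72617865 -0.2496623 ]
```

View pics/s2.png

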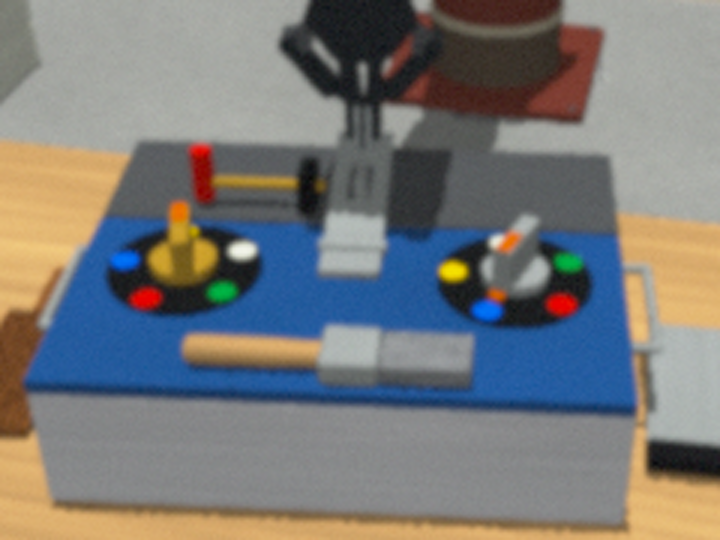

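The hasp is nearly down, its strap at (355,190) with the fingertips on its end plate. I'll press it flat.

Emit:
{"op": "move_arm", "data": {"rows": [[[1,-0.3,0,1.0,0,0,0],[1,-0.5,0,2.0,0,0,0],[1,-0.5,0,2.5,0,0,0],[1,-0.5,0,2.8,0,0,0],[1,-0.5,0,3.0,0,0,0],[1,-0.5,0,3.1,0,0,0],[1,-0.5,0,3.1,0,0,0]]]}}

```text
clock: 13.85
tcp_pos: [484.7, -25.2, 145.8]
orientation: [[0.986, 0.165, -0.001], [0.165, -0.986, -0.0], [-0.001, 0.0, -1.0]]
force: [-9.7, -0.1, 17.7]
width: -0.2
grasp_force: 8.6
```

Emit:
{"op": "move_arm", "data": {"rows": [[[1,0,0,-0.1,0,0,0],[1,0,0,-0.1,0,0,0],[1,0,0,-5,0,0,0],[1,0,0,-10,0,0,0],[1,1,4,-10,0,0,0],[1,2,8,-10,0,0,0],[1,3,12,-10,0,0,0],[1,4,16,-10,0,0,0],[1,4,16.5,-10,0,0,0],[1,4,16.5,-10,0,0,0],[1,4,16.5,-10,0,0,0]]]}}

```text
clock: 14.95
tcp_pos: [551.6, -180.1, 244.1]
orientation: [[0.986, 0.166, -0.0], [0.166, -0.986, 0.001], [-0.0, -0.001, -1.0]]
force: [-0.5, 1.0, -0.5]
width: -0.3
grasp_force: 0.0
```

```bash
python3 - <<'E'
from h import *
a=np.radians(9.5)
def ch(p):
    d=np.array(p[:2])-np.array([587.6,-8.0]); return np.round([d@[np.cos(a),np.sin(a)],d@[-np.sin(a),np.cos(a)],p[2]-130],1)
s=r.read_state(); print("tcp",ch(s["tcp_pos"]))
for c in ["wrist","scene","top"]:
    im,d=r.read_camera(c)
    if c=="wrist": cv2.imwrite("pics/w3.png",im)
    for n in ["pin_handle","hasp_end","hasp_hinge"]:
        print(c,n,[(ch(world(c,q["centre"])),round(q["p"],2)) for q in r.spot_point(c,n)[:2]])
E
```

```text
tcp [ -63.9 -163.8  114.1]
wrist pin_handle [(array([ -66.6, -119.3,   49.8]), 0.63)]
wrist hasp_end [(array([-116.6,   -1.2,   12.6]), 0.82)]
wrist hasp_hinge [(array([ 0.2, -0. ,  6.3]), 0.83), (array([-62.9,  -2.5,  39.9]), 0.2)]
scene pin_handle [(array([ -63.9, -119.3,   50.8]), 0.6)]
scene hasp_end [(array([-124. ,   -5.3,    7.2]), 0.9)]
scene hasp_hinge [(array([-3. , -1.4,  8. ]), 0.9)]
top pin_handle [(array([ -68.2, -121.8,   50.4]), 0.72), (array([ 29.1, 121.6,  45.6]), 0.64)]
top hasp_end [(array([-116.2,    3.4,    4.5]), 0.85)]
top hasp_hinge [(array([-1.7, -6.7,  7. ]), 0.85)]
```

View pics/w3.png

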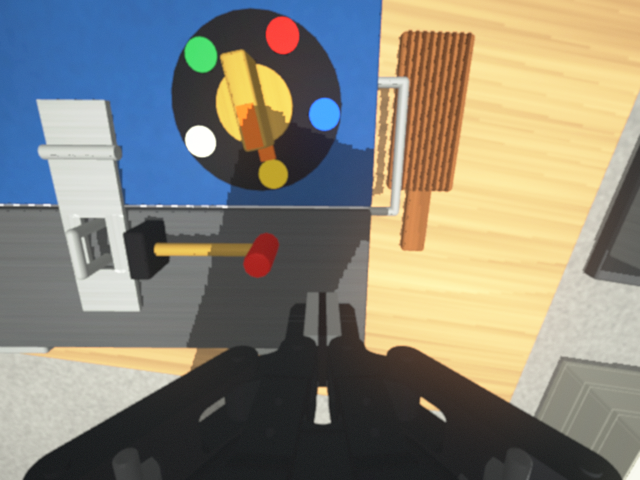

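The wrist view shows the hasp strap flat over the staple, which pokes through the slot at (90,250). The red handle is at (262,255) and the guide block at (147,250). The fingers are clear of the handle on its outer side, so I'll check flatness by depth and descend.

Emit:
{"op": "move_arm", "data": {"rows": [[[1,0,0,4,0,0,0],[1,0,0,8,0,0,0],[1,0,0,8.9,0,0,0],[1,0,0,8.9,0,0,0]]]}}

```text
clock: 15.95
tcp_pos: [550.7, -181.1, 154.3]
orientation: [[0.986, 0.165, -0.003], [0.165, -0.986, 0.001], [-0.003, -0.001, -1.0]]
force: [0.3, -0.7, 0.9]
width: -0.1
grasp_force: 0.0
```

Emit:
{"op": "move_arm", "data": {"rows": [[[1,0,-1.5,0,0,0,0],[1,0,-3,0,0,0,0],[1,0,-4,0,0,0,0],[1,0,-5,0,0,0,0],[1,0,-6,0,0,0,0],[1,0,-6,0,0,0,0]]]}}

```text
clock: 16.55
tcp_pos: [541.7, -120.1, 155.8]
orientation: [[0.986, 0.167, 0.0], [0.167, -0.986, 0.001], [0.001, -0.0, -1.0]]
force: [0.4, 0.4, 0.0]
width: -0.2
grasp_force: 0.0
```

```bash
python3 - <<'E'
from h import *
a=np.radians(9.5)
def ch(p):
    d=np.array(p[:2])-np.array([587.6,-8.0]); return np.round([d@[np.cos(a),np.sin(a)],d@[-np.sin(a),np.cos(a)],p[2]-130],1)
s=r.read_state(); print("tcp",ch(s["tcp_pos"]),s["force"])
c=r.calibration("top");R=np.array(c["R"]);t=np.array(c["t"]).ravel();K=np.array(c["intrinsics"])
im,d=r.read_camera("top")
for x,y in [(-30,0),(-95,0),(-105,0),(-112,0),(-105,12),(-105,-12)]:
    w=np.array([587.6+x*np.cos(a)-y*np.sin(a),-8+x*np.sin(a)+y*np.cos(a),137]);q=K@(R@w+t);u,v=(q[:2]/q[2]).round().astype(int)
    z=d[v,u]; print(x,y,ch(R.T@(np.linalg.inv(K)@[u,v,1]*z-t)))
for n in ["pin_handle"]: 
  for cam in ["top","scene"]:
    if cam=="scene": r.read_camera(cam)
    print([(ch(world(cam,q["centre"])),round(q["p"],2)) for q in r.spot_point(cam,n)[:2]])
E
```

```text
tcp [ -63.7 -103.    25.8] [0.4153721  0.3641878  0.00238346]
-30 0 [-30.9   0.5  13.1]
-95 0 [-95.6  -0.8   5. ]
-105 0 [-105.2    1.     6.3]
-112 0 [-111.3    0.2    8.2]
-105 12 [-105.2   12.7    5.4]
-105 -12 [-105.5  -12.8    6.1]
[]
[(array([-58.9, -78.7,  48.3]), 0.67)]
```

The hasp is flat and the handle is moving: it is now at y ≈ -79, 24 mm ahead of the TCP. It needs to reach about -55.

Emit:
{"op": "move_arm", "data": {"rows": [[[1,0,-0.7,0,0,0,0],[1,0,-1.4,0,0,0,0],[1,0,-1.9,0,0,0,0],[1,0,-2.2,0,0,0,0],[1,0,-2.4,0,0,0,0],[1,0,-2.5,0,0,0,0],[1,0,-2.5,0,0,0,0]]]}}

```text
clock: 17.45
tcp_pos: [537.6, -99.7, 155.2]
orientation: [[0.987, 0.163, 0.001], [0.163, -0.987, -0.002], [0.0, 0.003, -1.0]]
force: [1.7, -9.0, -4.7]
width: 0.1
grasp_force: 4.5
```

Emit:
{"op": "move_arm", "data": {"rows": [[[1,0,-0.3,0,0,0,0],[1,0,-0.3,0,0,0,0],[1,0,-0.3,0,0,0,0]]]}}

```text
clock: 17.75
tcp_pos: [537.5, -99.5, 155.3]
orientation: [[0.987, 0.161, 0.002], [0.161, -0.987, -0.005], [0.001, 0.005, -1.0]]
force: [5.9, -16.8, -6.1]
width: 0.0
grasp_force: 8.8
```

The pin is against a hard stop: the force rises with no further motion. I'll back off, lift clear and check.

Emit:
{"op": "move_arm", "data": {"rows": [[[1,0,0.5,0,0,0,0],[1,0,2,0,0,0,0],[1,0,5,0,0,0,0],[1,0,6,0,0,0,0],[1,0,6,-5,0,0,0],[1,0,6,-10,0,0,0],[1,0,6,-10,0,0,0],[1,0,6,-10,0,0,0]]]}}

```text
clock: 18.55
tcp_pos: [547.7, -153.6, 256.8]
orientation: [[0.986, 0.165, 0.003], [0.165, -0.986, -0.0], [0.003, 0.001, -1.0]]
force: [-0.1, -0.2, -1.7]
width: 0.3
grasp_force: 0.0
```

```bash
python3 - <<'E'
from h import *
a=np.radians(9.5)
def ch(p):
    d=np.array(p[:2])-np.array([587.6,-8.0]); return np.round([d@[np.cos(a),np.sin(a)],d@[-np.sin(a),np.cos(a)],p[2]-130],1)
for cam in ["wrist","scene","top"]:
    im,d=r.read_camera(cam)
    if cam=="wrist": cv2.imwrite("pics/w4.png",im)
    for n in ["pin_handle","hasp_end","left_pointer","left_code_spot","right_pointer","right_code_spot"]:
        print(cam,n,[(ch(world(cam,q["centre"])),round(q["p"],2)) for q in r.spot_point(cam,n)[:1]])
s=r.read_state();print(s["force"],s["clock"])
E
```

```text
wrist pin_handle [(array([-65.3, -57.8,  50.6]), 0.72)]
wrist hasp_end [(array([-118. ,    2.2,    8.6]), 0.71)]
wrist left_pointer []
wrist left_code_spot []
wrist right_pointer [(array([  -9.6, -127.8,    3.5]), 0.72)]
wrist right_code_spot [(array([  -7. , -122.5,    4.6]), 0.58)]
scene pin_handle [(array([-64.8, -57. ,  48.2]), 0.5)]
scene hasp_end [(array([-121. ,   -1.8,    5.1]), 0.68)]
scene left_pointer [(array([ 61.4, 103.6,   8. ]), 0.74)]
scene left_code_spot [(array([ 64.1, 101.8,   6.9]), 0.9)]
scene right_pointer [(array([  -6.8, -125.7,    6.2]), 0.76)]
scene right_code_spot [(array([  -2.7, -123.7,    9.6]), 0.69)]
top pin_handle [(array([-64. , -57.8,  48.8]), 0.54)]
top hasp_end [(array([-118.5,    2.6,    6.1]), 0.84)]
top left_pointer [(array([ 58.1, 100.1,   7.7]), 0.94)]
top left_code_spot [(array([ 60.7, 103.6,   9.2]), 0.92)]
top right_pointer [(array([  -5.1, -128.4,    4.8]), 0.7)]
top right_code_spot [(array([  -3.6, -127.2,   12.1]), 0.96)]
[-0.18090248  0.43328744  0.46351523] 19.6
```

View pics/w4.png

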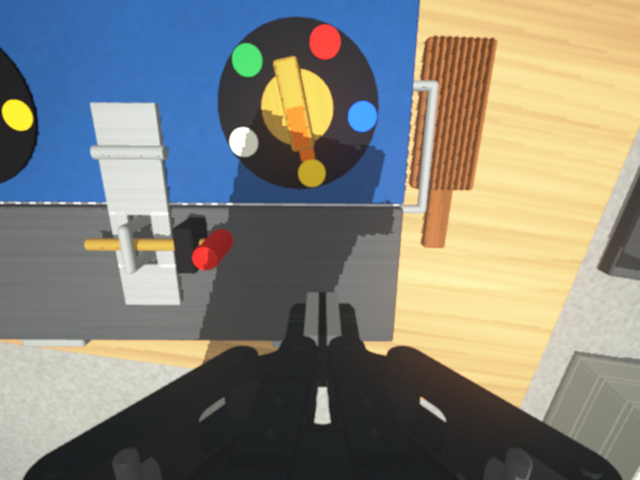

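The last picture shows the rod (85–175,244) through the staple, the handle (212,250) up against the guide block, the hasp flat and the right pointer (305,150) on yellow (312,173). All sources agree, so I'm handing in.

```bash
python3 -c "
from h import *
print(r.hand_in())"
```

```text
the job is handed in; nothing more can be done
None
```

The chest is locked and handed in at about 20 s of the 64 s allowed: both dials on the code, the hasp flat, and the pin pushed to its hard stop through the staple; the hand-in returned no verdict.

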